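# Clamp a pump cylinder and draw its piston to the groove

## Task

Swing the cam vise's crank to clamp the metering-pump cylinder block firmly between the jaws and let go of the crank. Then take the piston by its knob and draw it straight up, without jamming it or lifting the block, until the groove round its rod stands level with the block's top; do not pull it out of the bore. Finish still holding the piston there, the block still clamped, and leave the beaker, tape roll and jar of caps alone.

Things in the scene. Friction and masses are not known exactly. Their poses are not given: they have to be found in the camera images.
- vise: Small grey cam vise fixed to the worktop, base 176 x 84 mm. Origin on the worktop below the working space between its jaws. Its x axis runs along the clamping direction from the crank towards the fixed jaw, z is up. The top of its bed is 25 mm above the origin; the jaws reach 65 mm above the worktop; the fixed jaw's face is at x = +22 mm.
- jaw: The vise's moving jaw, 70 mm wide, 39 mm tall. Origin at the foot of its clamping face. It moves along the vise's +x towards the fixed jaw, 8 mm for each radian of the crank, and stops against the block; it stays where it is left (self-locking).
- crank (a joint): Angle of the crank in rad, turning about an upright axis; it grows counter-clockwise seen from above, which closes the jaw. At 0 the crank arm points 85 degrees counter-clockwise from the vise's x axis. The jaw meets the block and pushes it home against the fixed jaw at about 2.0 rad. Turning it free takes about 4 N sideways at the sleeve; clamping firmly takes about 12 to 15 N. It stays where it is left.
- crank_pivot (a point): Point on the crank's upright axis, at the height of crank_grip, 96 mm above the worktop.
- crank_grip (a point): Middle of the grey upright sleeve at the end of the crank arm, 70 mm from the crank's axis. The sleeve is 19 mm in diameter and 50 mm tall, turns freely on its pin, and its middle is 96 mm above the worktop.
- block: Loose square aluminium cylinder block, 44 x 44 mm and 82 mm tall, standing on the vise bed between the jaws, square to them. Origin at the centre of its underside, z up along the bore. A blind bore of 19 mm opens in its top, 72 mm deep. 0.42 kg.
- bore_mouth (a point): Centre of the bore's mouth, in the middle of the block's top face.
- piston: Steel piston, rod 18 mm in diameter and 92 mm long with a round grey ribbed knob on top, standing fully home in the bore at the start. Origin at the centre of its foot, z up along the rod. The seal in the bore grips it, so that it takes about 8 N to draw; if the block is not clamped it comes up too.
- piston_knob (a point): Centre (half-way up) of the piston's round knob, 32 mm in diameter and 26 mm tall. At the start its underside is 20 mm above the block's top.
- groove (a point): Centre of the groove turned round the piston rod, 4 mm wide. At the start it is hidden in the bore 40 mm below the mouth, and level with the mouth after the piston is drawn 40 mm.
- beaker: Bystander: low clear beaker, 67 mm wide, 83 mm tall; origin at the centre of its underside.
- tape: Bystander: roll of tape lying flat, 72 mm wide, 18 mm tall; origin at the centre of its underside.
- caps_jar: Bystander: clear jar of caps, 78 mm wide, 107 mm tall; origin at the centre of its underside.
Things that resemble listed ones, but are neither listed nor needed, are in the scene too. Several things have the shape of the vise; the one meant has the colours described above.

How it is judged:
By the outcome, as a careful person would: the job done as asked, in the order asked, and still so for the second after the job is handed in, while the arm keeps its last pose, push and grip.
It also fails if it takes over 54 s, if anything falls off the work surface, if the arm or the gripper's body presses on something with over 40 N, if the wrist force passes 120 N, or if a joint passes its speed limit or range.

## Robot

A 7-joint arm with a two-finger parallel gripper is mounted at the origin on a cart in front of the work surface, level with it; the furniture and walls round the work are solid. World frame = base frame: x ahead of the robot, y to its left, z up, the work surface at z = 0. Lengths are in m, angles in degrees, forces in N, time in s.
With the tool pointing down it reaches from about 0.35 to 0.9 m from the base axis. Payload 7.2 kg.
Tool frame: the origin (TCP) lies at the very end of the fingers, on their centre line; the grasp point (between the pads) lies 19 mm behind it (manip.grip_point_offset is the distance from the TCP to the grasp point, in m); z points along the fingers, y is the line along which they close (so a half turn about z gives the same grasp; the last joint's range is limited). The gripper opens to 85 mm and grips with 20 to 120 N. Pads are 22 mm wide; open, the fingers measure 114 mm over their backs; the gripper's body (76 mm by 85 mm) begins 54 mm behind the grasp point. The pads swing forward as they close: fully open they stand 13 mm farther back than shut.
Start: joints at [-79.309, 23.554, -0.728, 91.456, 0.321, 64.991, -4.71], TCP at [0.158, 0.605, 0.231] pointing down, gripper open.
Joint ranges: [-169.25, 169.25], [-16.82, 113.86], [-84.01, 82.57], [7.8, 145.47], [-59.2, 239.2], [7.22, 106.19], [-163.78, 163.78]. Speed limits (degrees/s): [136.94, 136.94, 172.46, 172.46, 180, 180, 180].

## Interface

Orientations are given as a 3x3 rotation matrix whose columns are the frame's x, y, z axes.
In Python, from station import readout, vision, finish_job, manip gives the robot as it stands. The module is installed in compiled form; this text tells all that it offers.
- The arm moves only by the tool arm_command, never from a script. Its argument "steps" is a list that holds one entry, the list of rows, each a list of 5 numbers: the opening, from 0 (shut) to 1 (fully open), then the shift along the tool's x, y, z in mm, then the turn about the tool's z in rad. In form: [[[gripper, x, y, z, turn], ...]]. A call has 1 to 12 rows; each row shifts and turns the commanded pose from where the row before left it, along the tool's axes as they then stand; what a row does not reach is not made up. A row lasts 1/12 s, in which the tool goes at most 41.7 mm and 7.16 degrees, less where a joint would pass 70% of its speed; a pose out of reach is approached as far as the arm can. A call with a gripper value outside its range is refused whole. The fingers move at their own pace and stop on an object; the grip force is fixed at half the most. Time passes only in rows, so rows that do not move let the fingers close. It gives the time, the measured TCP pose, the force, the opening and the grip force at its end, in the units of the state.
- readout.observe(): the state, without advancing time (a new reading comes with each control period).
- vision.capture(name): name is "scene" or "top" or "wrist"; returns a dict with "pixels" (384x512x3 uint8, red, green, blue), "range_z" (384x512 float32, m along the optical axis (not along the pixel's ray), 0 where there is no reading), "fx", "fy", "cx", "cy" (pixels), "k1" (the pictures are not rectified: a ray, as slopes to the right and down, at radius r is drawn at 1 + k1 r^2 times it, then the intrinsics apply), "rvec" (rotation vector, rad) and "tvec" (3), from world to camera coordinates, as OpenCV has them; the wrist camera has in their place "tool_from_camera" (4x4, takes a point from camera to tool coordinates, whose origin is the TCP and whose axes are the flange's). Camera axes: x right, y down, z forward; pixel columns grow to the right and rows downward; lengths in m; the calibration is good to about 2 mm. A picture is of the moment at which its call begins: read the wrist's pose just before it.
- finish_job(): hands the job in; it is judged then, once.
The state is a dict: "clock": time; "qpos": joint angles; "qvel": joint speeds; "joint_efforts": joint torques, N m; "tool_pos": TCP position; "tool_rot": TCP orientation; "wrist_force": force on the tool from outside, world axes, zero at the start; "ft_torque": the same for the moment, N m; "width": opening from 0.0 (shut) to 1.0 (fully open); "finger_force": force on a finger pad.
Only numpy, scipy, OpenCV 4.12 (cv2) and the standard library are available. Lean on these libraries where they do the work, as an engineer would, in place of code of your own. Each camera call takes 0.05 s, during which the arm holds its last target. There are 200 camera calls.

## Working session

There is one attempt and no reset: what is moved stays moved. The work goes in short steps, Python scripts to look and compute and a tool call to move; the robot and the scene stay as the last step left them, time stands still between calls to the robot, and variables do not carry over. Pictures are saved under pics/ and viewed, at most 10 in all, crops included, and the job is handed in when it is done.

Besides the shell and the picture viewer there is one more tool, called after "Call:" as name(argument=value, ...) on one line, values as JSON. arm_command: Moves the arm, as the interface text tells. Its arguments: {"type":"object","properties":{"steps":{"type":"array","items":{"type":"array","items":{"type":"array","items":{"type":"number"}}}}},"required":["steps"]}

```bash
mkdir -p pics; cat > h.py <<'E'
import numpy as np, cv2
from station import readout, vision, finish_job, manip
def cap(n):
    st=readout.observe(); d=vision.capture(n)
    if n=="wrist":
        T=np.eye(4);T[:3,:3]=st["tool_rot"];T[:3,3]=st["tool_pos"]; d["W"]=T@np.array(d["tool_from_camera"])
    else:
        R=cv2.Rodrigues(np.array(d["rvec"],float))[0];W=np.eye(4);W[:3,:3]=R.T;W[:3,3]=-R.T@np.array(d["tvec"]).ravel();d["W"]=W
    return d
def rays(d,uv):
    uv=np.atleast_2d(np.array(uv,float)); K=np.array([[d["fx"],0,d["cx"]],[0,d["fy"],d["cy"]],[0,0,1]])
    p=cv2.undistortPoints(uv.reshape(-1,1,2),K,np.array([d["k1"],0,0,0.]))[:,0]
    return np.c_[p,np.ones(len(p))]
def onplane(d,uv,z):
    r=rays(d,uv)@d["W"][:3,:3].T;o=d["W"][:3,3]
    return o+r*((z-o[2])/r[:,2])[:,None]
def depthpt(d,uv):
    uv=np.atleast_2d(uv); zz=np.array([d["range_z"][int(v),int(u)] for u,v in uv])
    return (rays(d,uv)*zz[:,None])@d["W"][:3,:3].T+d["W"][:3,3]
def cloud(d):
    g=np.stack(np.meshgrid(np.arange(512),np.arange(384)),-1).reshape(-1,2)
    P=(rays(d,g)*d["range_z"].reshape(-1,1))@d["W"][:3,:3].T+d["W"][:3,3]
    P[d["range_z"].ravel()==0]=np.nan
    return P.reshape(384,512,3)
def save(d,n): cv2.imwrite("pics/"+n,d["pixels"][:,:,::-1])
E
python3 - <<'E'
from h import *
a=cap("scene");b=cap("top")
im=np.hstack([a["pixels"],b["pixels"]])
cv2.imwrite("pics/a.png",cv2.resize(a["pixels"],(800,600))[:,:,::-1]);cv2.imwrite("pics/b.png",cv2.resize(b["pixels"],(800,600))[:,:,::-1])
s=readout.observe();print(s["tool_pos"],s["tool_rot"],s["clock"],manip.grip_point_offset)
E
```

```text
[0.15744883 0.60438523 0.2305306 ] [[-9.67726875e-01  2.52001252e-01 -2.53770959e-04]
 [ 2.52001354e-01  9.67725826e-01 -1.42976899e-03]
 [-1.14722866e-04 -1.44757650e-03 -9.99998946e-01]] 0.1 0.0187
```

View pics/a.png

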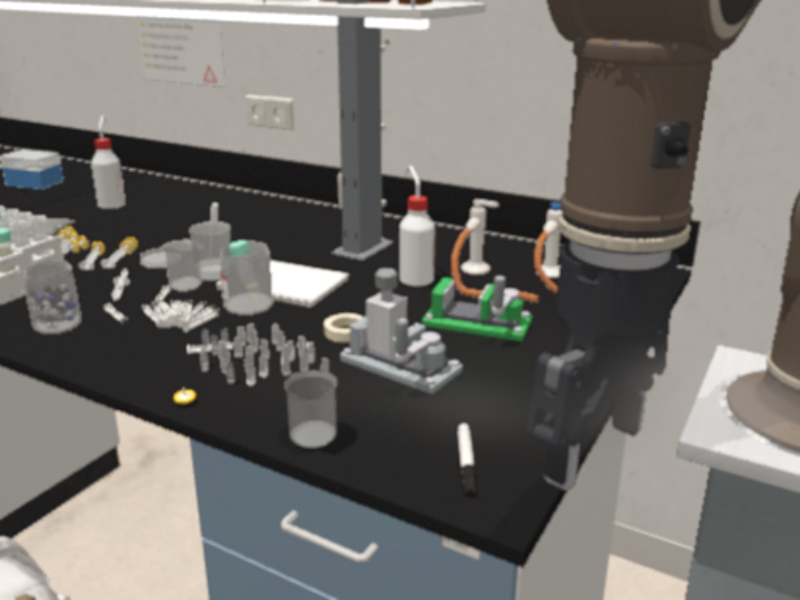

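View pics/b.png

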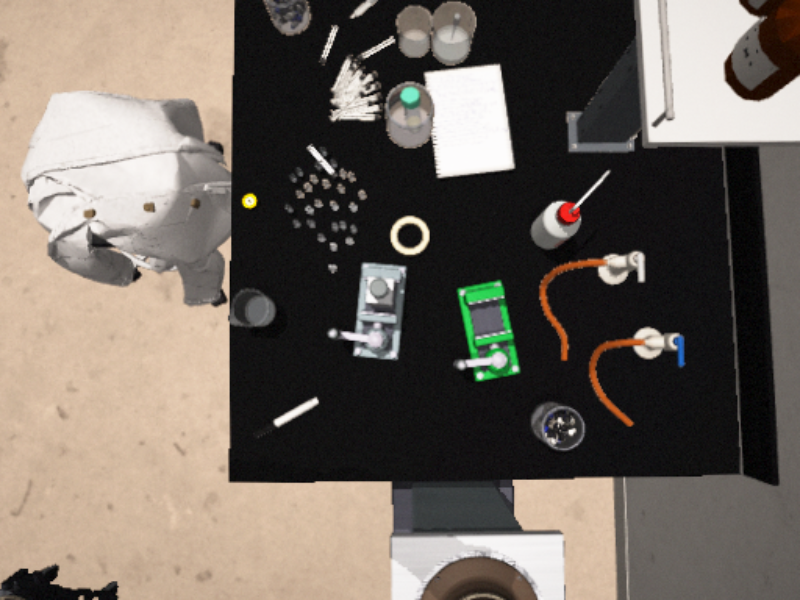

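Both views show the grey vise: in the top view its knob is at about (379,287) of 800x600, crank pivot (376,340) and sleeve (333,334). The green vise is a decoy.

```bash
python3 - <<'E'
from h import *
b=cap("top");s=.64
C=cloud(b)
for n,u,v,z in [("knob",379,287,.153),("pivot",376,340,.1),("sleeve",333,334,.121),("c1",362,264,.02),("c2",406,266,.02),("c3",355,357,.02),("c4",398,360,.02),("base",475,560,0),("beaker",253,308,.08),("tape",410,235,.018),("jar",558,426,.1),("gdecoy",490,330,.05)]:
    print(n,onplane(b,[[u*s,v*s]],z).round(4),C[int(v*s),int(u*s)].round(4))
print(b["W"].round(3))
E
```

```text
knob [[0.5934 0.1664 0.153 ]] [0.5952 0.1679 0.1525]
pivot [[0.5078 0.1753 0.1   ]] [0.5102 0.1787 0.0703]
sleeve [[0.5184 0.2466 0.121 ]] [0.5204 0.2469 0.1212]
c1 [[0.6516 0.2043 0.02  ]] [ 0.658   0.2081 -0.003 ]
c2 [[0.6465 0.1223 0.02  ]] [ 0.6504  0.1249 -0.0018]
c3 [[0.479  0.2188 0.02  ]] [0.4804 0.2211 0.0012]
c4 [[0.4724 0.1397 0.02  ]] [ 0.4734  0.1422 -0.0011]
base [[0.1039 0.004  0.    ]] [0.1091 0.0052 0.0128]
beaker [[0.5678 0.3933 0.08  ]] [0.5745 0.4162 0.0007]
tape [[0.7052 0.1139 0.018 ]] [0.7098 0.1151 0.0009]
jar [[ 0.3571 -0.1321  0.1   ]] [ 0.3545 -0.1405  0.0624]
gdecoy [[ 0.5238 -0.027   0.05  ]] [ 0.5254 -0.0285  0.0248]
[[-0.015 -0.996  0.083  0.481]
 [-1.     0.016  0.014  0.116]
 [-0.015 -0.082 -0.996  1.172]
 [ 0.     0.     0.     1.   ]]
```

Call:
arm_command(steps=[[[1,-29,-17,0,0],[1,-29,-17,0,0],[1,-29,-17,0,0],[1,-29,-17,0,0],[1,-29,-17,0,0],[1,-29,-17,0,0],[1,-29,-17,0,0],[1,-29,-17,0,0],[1,-29,-17,0,0],[1,-29,-17,0,0],[1,-29,-17,0,0],[1,-29,-17,0,0]]])

```text
clock: 1.15
tool_pos: [0.4438, 0.3182, 0.2312]
tool_rot: [[-0.968, 0.252, -0.0], [0.252, 0.968, -0.0], [0.0, -0.0, -1.0]]
wrist_force: [0.7, 0.1, -1.3]
width: 0.999
finger_force: 0.0
```

Call:
arm_command(steps=[[[1,-29,-17,0,0],[1,-29,-17,0,0],[1,-29,-17,0,0],[1,0,0,0,0.12],[1,0,0,0,0.12],[1,0,0,0,0.12],[1,0,0,0,0.12],[1,0,0,0,0.12],[1,0,0,0,0.12],[1,0,0,0,0.12],[1,0,0,0,0.12],[1,0,0,0,0.12]]])

```text
clock: 2.15
tool_pos: [0.514, 0.2483, 0.231]
tool_rot: [[-0.228, 0.974, -0.001], [0.974, 0.228, -0.0], [-0.0, -0.001, -1.0]]
wrist_force: [-0.4, 0.8, -0.1]
width: 1.0
finger_force: 0.0
```

Call:
arm_command(steps=[[[1,0,0,0,0.12],[1,0,0,0,0.12],[1,0,0,0,0.12],[1,0,0,0,0],[1,0,0,0,0],[1,0,0,0,0]]])

```text
clock: 2.65
tool_pos: [0.5141, 0.2485, 0.2311]
tool_rot: [[0.12, 0.993, -0.0], [0.993, -0.12, -0.0], [-0.0, -0.0, -1.0]]
wrist_force: [0.1, -0.2, 0.2]
width: 1.001
finger_force: 0.0
```

```bash
python3 - <<'E'
from h import *
s=readout.observe();print(s["clock"],s["tool_pos"],s["tool_rot"][:,1],s["qpos"])
d=cap("wrist");cv2.imwrite("pics/c.png",d["pixels"][:,:,::-1])
E
```

```text
2.65 [0.51407448 0.24849372 0.23113586] [ 9.92825673e-01 -1.19570574e-01 -2.45897325e-04] [-51.74870048  19.25462195  27.25266086 100.60338983  -9.79820281
  62.51005895 -28.12276661]
```

View pics/c.png

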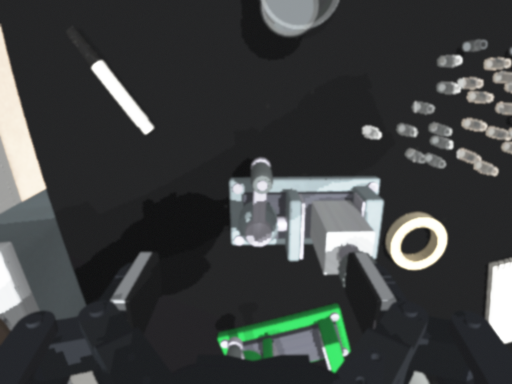

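The sleeve is at about (261,168), the crank hub at (260,225) and the block at (340,240), with the knob behind the right finger. The green vise is below. I'll measure the sleeve and hub by depth.

```bash
python3 - <<'E'
from h import *
d=cap("wrist");C=cloud(d)
b=cap("top");B=cloud(b)
for n,A in(("w",C),("t",B)):
  for lo,hi in((.112,.128),(.13,.16),(.1,.112),(.085,.1),(.07,.085)):
    m=(A[...,2]>lo)&(A[...,2]<hi)&(A[...,0]>.42)&(A[...,0]<.66)&(A[...,1]>.1)&(A[...,1]<.29)
    k,l,s,c=cv2.connectedComponentsWithStats(m.astype(np.uint8))
    for i in range(1,k):
      if s[i,4]>8: P=A[l==i];print(n,lo,s[i,4],c[i].round(),P.min(0).round(3),P.max(0).round(3),np.median(P,0).round(4))
E
```

```text
w 0.112 385 [261. 182.] [0.511 0.242 0.112] [0.53  0.259 0.124] [0.5206 0.2518 0.1209]
w 0.112 79 [348. 251.] [0.584 0.169 0.112] [0.6   0.179 0.121] [0.59   0.1774 0.115 ]
w 0.13 14 [358. 251.] [0.59  0.185 0.13 ] [0.599 0.186 0.133] [0.5946 0.1855 0.1322]
w 0.13 189 [342. 268.] [0.577 0.165 0.13 ] [0.586 0.184 0.151] [0.5784 0.1765 0.1398]
w 0.13 40 [371. 259.] [0.601 0.178 0.131] [0.607 0.184 0.149] [0.603  0.1824 0.1394]
w 0.1 85 [260. 171.] [0.511 0.25  0.1  ] [0.529 0.259 0.112] [0.5207 0.2579 0.107 ]
w 0.1 1405 [345. 245.] [0.569 0.149 0.1  ] [0.618 0.194 0.112] [0.5859 0.18   0.1071]
w 0.085 79 [260. 167.] [0.512 0.252 0.085] [0.529 0.259 0.1  ] [0.5208 0.258  0.0929]
w 0.085 450 [338. 232.] [0.569 0.15  0.085] [0.618 0.194 0.1  ] [0.5851 0.1899 0.0926]
w 0.07 32 [259. 164.] [0.512 0.254 0.07 ] [0.529 0.259 0.085] [0.5208 0.258  0.0823]
w 0.07 400 [335. 225.] [0.569 0.15  0.07 ] [0.618 0.194 0.085] [0.5857 0.1901 0.0775]
w 0.07 383 [258. 234.] [0.497 0.169 0.07 ] [0.523 0.194 0.074] [0.5107 0.1813 0.0714]
t 0.13 131 [242. 185.] [0.576 0.155 0.134] [0.609 0.184 0.158] [0.5903 0.1684 0.1527]
t 0.1 138 [243. 188.] [0.568 0.146 0.1  ] [0.614 0.192 0.111] [0.5837 0.1649 0.1069]
t 0.07 41 [239. 217.] [0.499 0.17  0.07 ] [0.521 0.19  0.078] [0.5102 0.1787 0.0718]
```

Call:
arm_command(steps=[[[1,2,6,0,0],[1,0,0,35,0],[1,0,0,35,0],[1,0,0,30,0],[1,0,0,27,0],[1,0,0,25,0],[1,0,0,0,0],[0,0,0,0,0],[0,0,0,0,0],[0,0,0,0,0],[0,0,0,0,0],[0,0,0,0,0]]])

```text
clock: 3.8
tool_pos: [0.5211, 0.2501, 0.0807]
tool_rot: [[0.123, 0.992, 0.002], [0.992, -0.123, 0.001], [0.002, 0.002, -1.0]]
wrist_force: [0.3, 0.4, -0.5]
width: 0.299
finger_force: 0.0
```

Call:
arm_command(steps=[[[0,0,0,0,0],[0,0,0,0,0],[0,0,0,0,0],[0,0,0,0,0]]])

```text
clock: 4.13
tool_pos: [0.5211, 0.2501, 0.0806]
tool_rot: [[0.124, 0.992, 0.002], [0.992, -0.124, 0.001], [0.002, 0.001, -1.0]]
wrist_force: [-0.8, -0.2, 6.4]
width: 0.203
finger_force: 58.3
```

Call:
arm_command(steps=[[[0,0,0,0,0.03],[0,-0.1,-3.5,0,-0.05],[0,-0.35,-7,0,-0.1],[0,-0.35,-7,0,-0.1],[0,-0.35,-7,0,-0.1],[0,-0.35,-7,0,-0.1],[0,0,0,0,0]]])

```text
clock: 4.72
tool_pos: [0.4899, 0.2474, 0.0806]
tool_rot: [[-0.296, 0.955, 0.002], [0.955, 0.296, 0.001], [0.001, 0.003, -1.0]]
wrist_force: [-0.1, -2.3, 6.1]
width: 0.2
finger_force: 58.9
```

Call:
arm_command(steps=[[[0,-0.35,-7,0,-0.1],[0,-0.35,-7,0,-0.1],[0,-0.35,-7,0,-0.1],[0,-0.35,-7,0,-0.1],[0,-0.35,-7,0,-0.1],[0,-0.35,-7,0,-0.1],[0,-0.35,-7,0,-0.1],[0,-0.35,-7,0,-0.1],[0,-0.35,-7,0,-0.1],[0,-0.35,-7,0,-0.1],[0,0,0,0,0]]])

```text
clock: 5.63
tool_pos: [0.4429, 0.1997, 0.0805]
tool_rot: [[-0.963, 0.269, 0.002], [0.269, 0.963, 0.002], [-0.001, 0.002, -1.0]]
wrist_force: [-1.4, -1.2, 7.8]
width: 0.202
finger_force: 59.3
```

Call:
arm_command(steps=[[[0,-0.35,-7,0,-0.1],[0,-0.35,-7,0,-0.1],[0,-0.35,-7,0,-0.1],[0,-0.35,-7,0,-0.1],[0,0,0,0,0]]])

```text
clock: 6.05
tool_pos: [0.4404, 0.1718, 0.0804]
tool_rot: [[-0.992, -0.127, 0.0], [-0.127, 0.992, 0.001], [-0.001, 0.001, -1.0]]
wrist_force: [-2.8, -0.6, 12.5]
width: 0.202
finger_force: 59.6
```

Call:
arm_command(steps=[[[0,-0.1,-3.5,0,-0.05],[0,-0.1,-3.5,0,-0.05],[0,0,0,0,0]]])

```text
clock: 6.3
tool_pos: [0.4414, 0.1655, 0.0804]
tool_rot: [[-0.975, -0.223, 0.0], [-0.223, 0.975, 0.001], [-0.0, 0.001, -1.0]]
wrist_force: [-5.2, 1.7, 13.0]
width: 0.205
finger_force: 59.7
```

Call:
arm_command(steps=[[[0,0,-3,-1,-0.03],[0,-0.1,-3,0,-0.03],[0,0,0,0,0]]])

```text
clock: 6.55
tool_pos: [0.4426, 0.1604, 0.0806]
tool_rot: [[-0.96, -0.28, -0.001], [-0.28, 0.96, 0.002], [0.0, 0.002, -1.0]]
wrist_force: [-3.0, 4.4, 3.3]
width: 0.201
finger_force: 59.7
```

Call:
arm_command(steps=[[[0,0,-3,0,-0.03],[0,0,0,0,0],[0,0,0,0,0]]])

```text
clock: 6.8
tool_pos: [0.443, 0.1589, 0.0806]
tool_rot: [[-0.951, -0.309, -0.001], [-0.309, 0.951, 0.003], [-0.0, 0.003, -1.0]]
wrist_force: [-3.9, 8.7, 2.2]
width: 0.202
finger_force: 59.7
```

Call:
arm_command(steps=[[[0,0,-3,0,0],[0,0,0,0,0],[0,0,0,0,0]]])

```text
clock: 7.05
tool_pos: [0.4435, 0.1574, 0.0806]
tool_rot: [[-0.951, -0.31, -0.001], [-0.31, 0.951, 0.004], [-0.0, 0.005, -1.0]]
wrist_force: [-5.8, 13.6, 2.7]
width: 0.204
finger_force: 59.8
```

Call:
arm_command(steps=[[[0,0,-3,0,0],[0,0,0,0,0],[0,0,0,0,0]]])

```text
clock: 7.3
tool_pos: [0.444, 0.1559, 0.0806]
tool_rot: [[-0.951, -0.311, -0.002], [-0.311, 0.95, 0.006], [-0.0, 0.006, -1.0]]
wrist_force: [-7.6, 17.8, 2.5]
width: 0.202
finger_force: 60.0
```

Call:
arm_command(steps=[[[0,0,5,0,0],[0,0,0,0,0],[1,0,0,0,0],[1,0,0,0,0],[1,0,0,0,0],[1,0,0,0,0],[1,0,0,0,0],[1,0,0,0,0],[1,0,0,0,0]]])

```text
clock: 8.05
tool_pos: [0.4441, 0.1548, 0.0803]
tool_rot: [[-0.951, -0.309, -0.0], [-0.309, 0.951, -0.0], [0.0, -0.0, -1.0]]
wrist_force: [0.1, 0.2, -0.5]
width: 1.002
finger_force: 0.0
```

Call:
arm_command(steps=[[[1,0,0,-20,0],[1,0,0,-35,0],[1,0,0,-35,0],[1,0,0,-35,0],[1,0,0,-25,0],[1,0,0,0,0],[1,0,0,0,0]]])

```text
clock: 8.63
tool_pos: [0.4448, 0.1553, 0.2317]
tool_rot: [[-0.951, -0.31, 0.003], [-0.31, 0.951, 0.001], [-0.003, 0.0, -1.0]]
wrist_force: [-0.6, 0.7, -0.7]
width: 0.998
finger_force: 0.0
```

```bash
python3 - <<'E'
from h import *
s=readout.observe();print(s["clock"],s["tool_pos"],s["tool_rot"].round(3))
d=cap("wrist");C=cloud(d);save(d,"d.png")
b=cap("top");B=cloud(b)
for n,A in(("w",C),("t",B)):
  for lo,hi in((.112,.128),(.13,.16),(.1,.112),(.07,.08)):
    m=(A[...,2]>lo)&(A[...,2]<hi)&(A[...,0]>.42)&(A[...,0]<.66)&(A[...,1]>.1)&(A[...,1]<.29)
    k,l,s,c=cv2.connectedComponentsWithStats(m.astype(np.uint8))
    for i in range(1,k):
      if s[i,4]>8: P=A[l==i];print(n,lo,s[i,4],c[i].round(),P.min(0).round(3),P.max(0).round(3),np.median(P,0).round(4))
E
```

```text
8.6333 [0.44480631 0.15527159 0.23172273] [[-0.951 -0.31   0.003]
 [-0.31   0.951  0.001]
 [-0.003  0.    -1.   ]]
w 0.112 386 [261. 184.] [0.434 0.154 0.112] [0.45  0.172 0.123] [0.4408 0.1621 0.1209]
w 0.112 125 [219. 321.] [0.585 0.16  0.112] [0.597 0.178 0.123] [0.5874 0.1675 0.1168]
w 0.13 1008 [215. 340.] [0.577 0.152 0.13 ] [0.602 0.186 0.154] [0.5838 0.1666 0.1488]
w 0.1 80 [260. 173.] [0.433 0.153 0.1  ] [0.444 0.171 0.112] [0.435  0.1596 0.1069]
w 0.1 1232 [219. 312.] [0.57  0.144 0.1  ] [0.616 0.193 0.112] [0.5851 0.1646 0.1071]
w 0.07 386 [254. 235.] [0.498 0.167 0.07 ] [0.523 0.193 0.074] [0.5101 0.1797 0.0712]
w 0.07 246 [224. 286.] [0.57  0.145 0.07 ] [0.614 0.193 0.08 ] [0.5735 0.1669 0.0752]
t 0.13 127 [242. 184.] [0.578 0.153 0.137] [0.609 0.184 0.156] [0.5929 0.1681 0.1521]
t 0.1 144 [243. 187.] [0.57  0.146 0.101] [0.618 0.192 0.112] [0.5842 0.1638 0.1069]
t 0.07 20 [238. 216.] [0.502 0.181 0.07 ] [0.521 0.19  0.075] [0.513  0.1867 0.0715]
```

View pics/d.png

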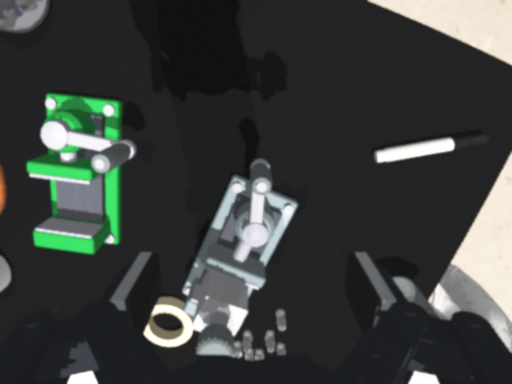

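The crank points straight back at the camera (sleeve (261,180), hub (255,232)), the block sits between the jaws and the knob is at (215,340). The sleeve stayed where contact was made, so I'm going for the knob.

Call:
arm_command(steps=[[[1,-29,-6.7,0,0],[1,-29,-6.7,0,0],[1,-29,-6.7,0,0],[1,-29,-6.7,0,0],[1,-29.5,-6.6,0,0],[1,0,0,0,0],[1,0,0,30,0],[1,0,0,30,0],[1,0,0,25,0],[1,0,0,15,0],[1,0,0,10,0],[1,0,0,0,0]]])

```text
clock: 9.73
tool_pos: [0.5906, 0.1678, 0.1167]
tool_rot: [[-0.951, -0.31, -0.006], [-0.31, 0.951, -0.002], [0.006, -0.0, -1.0]]
wrist_force: [-0.3, 0.0, 0.6]
width: 1.005
finger_force: 0.0
```

```bash
python3 - <<'E'
from h import *
d=cap("wrist");save(d,"e.png");b=cap("scene");m=onplane
im=b["pixels"][140:280,190:330];cv2.imwrite("pics/f.png",cv2.resize(im,(560,560),interpolation=cv2.INTER_CUBIC)[:,:,::-1])
s=readout.observe();print(s["tool_pos"],s["wrist_force"])
E
```

```text
[0.59254386 0.16841605 0.1199902 ] [ 0.65352161 -0.20823572  0.81958151]
```

View pics/e.png

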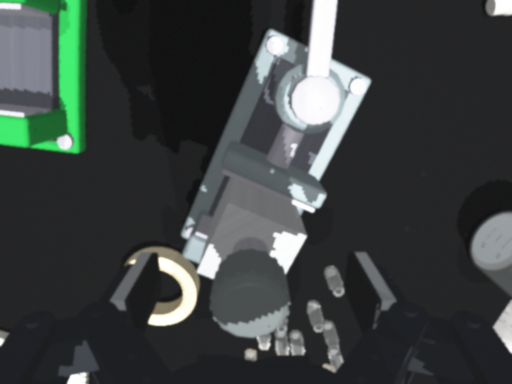

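View pics/f.png

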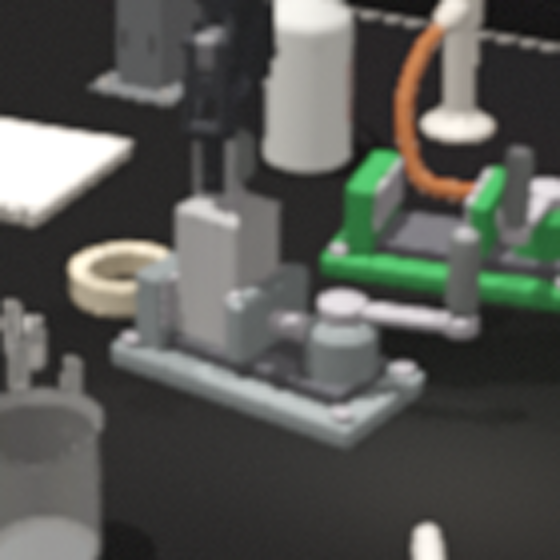

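The knob at (250,290) is centred between the fingers at (135) and (370). The scene view shows the moving jaw against the block. Closing the gripper on the knob.

Call:
arm_command(steps=[[[0,0,0,0,0],[0,0,0,0,0],[0,0,0,0,0],[0,0,0,0,0],[0,0,0,0,0],[0,0,0,0,0],[0,0,0,0,0],[0,0,0,0,0],[0,0,0,0,0]]])

```text
clock: 10.58
tool_pos: [0.5934, 0.1683, 0.1212]
tool_rot: [[-0.951, -0.31, 0.002], [-0.31, 0.951, 0.0], [-0.002, -0.0, -1.0]]
wrist_force: [-0.4, -1.5, 5.5]
width: 0.356
finger_force: 59.5
```

Call:
arm_command(steps=[[[0,0,0,-2,0],[0,0,0,-3,0],[0,0,0,-3,0],[0,0,0,-2,0],[0,0,0,0,0],[0,0,0,0,0]]])

```text
clock: 11.08
tool_pos: [0.5927, 0.1682, 0.1305]
tool_rot: [[-0.951, -0.31, 0.0], [-0.31, 0.951, -0.0], [0.0, -0.0, -1.0]]
wrist_force: [0.8, -2.7, -2.9]
width: 0.349
finger_force: 60.2
```

```bash
cat > m.py <<'E'
from h import *
s=readout.observe();d=cap("wrist");C=cloud(d);b=cap("top");B=cloud(b)
print(s["clock"],s["tool_pos"],s["wrist_force"].round(1),s["width"])
for n,A in(("w",C),("t",B)):
    m=(A[...,2]>.095)&(A[...,2]<.125)&(abs(A[...,0]-.5935)<.03)&(abs(A[...,1]-.169)<.03)
    z=A[m][:,2];h=np.histogram(z,bins=np.arange(.095,.1251,.002));print(n,h[0], np.median(z[(z>.1)&(z<.118)]))
E
python3 m.py
```

```text
11.0833 [0.5927495  0.16816344 0.13046988] [ 0.8 -2.7 -2.9] 0.34889332527264016
w [  88   98  104  103  123 1090 1851   57   47   46   55   46   50   45
   28] 0.10719383324847773
t [0 0 0 0 0 0 0 0 0 0 0 0 0 0 0] nan
  return _methods._mean(a, axis=axis, dtype=dtype,
  ret = ret.dtype.type(ret / rcount)
```

Call:
arm_command(steps=[[[0,0,0,-3,0],[0,0,0,-3,0],[0,0,0,-3,0],[0,0,0,-3,0],[0,0,0,-3,0],[0,0,0,-3,0],[0,0,0,-2,0],[0,0,0,0,0]]])

```text
clock: 11.85
tool_pos: [0.5928, 0.1685, 0.151]
tool_rot: [[-0.951, -0.31, 0.001], [-0.31, 0.951, 0.0], [-0.001, 0.0, -1.0]]
wrist_force: [1.6, -3.4, -1.6]
width: 0.357
finger_force: 60.3
```

```bash
python3 m.py 2>/dev/null; python3 - <<'E'
from h import *
b=cap("scene");im=b["pixels"][140:240,200:300];cv2.imwrite("pics/g.png",cv2.resize(im,(600,600),interpolation=cv2.INTER_CUBIC)[:,:,::-1])
E
```

```text
11.85 [0.59284416 0.16853124 0.15099105] [ 1.6 -3.4 -1.6] 0.3566948785421604
w [  67   77   86   74   83 1187 1903   45   34   34   43   36   39   36
   47] 0.10718333877987501
t [0 0 0 0 0 0 0 0 0 0 0 0 0 0 0] nan
```

View pics/g.png

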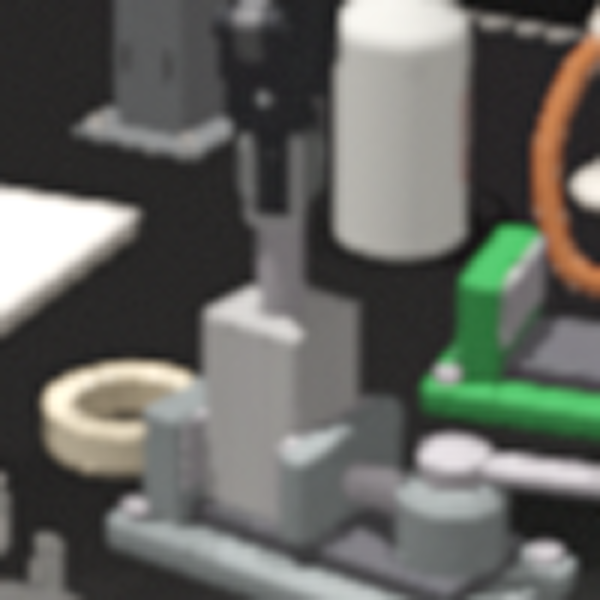

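The rod stands out of the block by about half the distance needed, and the block remains on the bed. Drawing further to near the target.

Call:
arm_command(steps=[[[0,0,0,-3,0],[0,0,0,-3,0],[0,0,0,-2,0],[0,0,0,-1,0],[0,0,0,0,0],[0,0,0,0,0],[0,0,0,0,0]]])

```text
clock: 12.58
tool_pos: [0.5928, 0.1686, 0.1595]
tool_rot: [[-0.951, -0.31, 0.0], [-0.31, 0.951, 0.0], [-0.0, 0.0, -1.0]]
wrist_force: [0.7, -1.5, -2.9]
width: 0.352
finger_force: 60.1
```

```bash
python3 m.py 2>/dev/null; python3 - <<'E'
from h import *
b=cap("scene");d=cap("wrist")
K=np.array([[b["fx"],0,b["cx"]],[0,b["fy"],b["cy"]],[0,0,1.]])
p=lambda P:cv2.projectPoints(np.array([P],float),np.array(b["rvec"]),np.array(b["tvec"]),K,np.array([b["k1"],0,0,0.]))[0][0,0]
for z in(.107,.117,.127,.147,.167):print(z,p([.5935,.1687,z]).round(2))
u=int(round(p([.5935,.1687,.127])[0]));v0=int(p([.5935,.1687,.107])[1])
g=b["pixels"].mean(2).round().astype(int);print(u,v0);print(g[v0-24:v0+8,u-5:u+6])
im=b["pixels"][v0-40:v0+20,u-30:u+30];A=cv2.resize(im,(400,400),interpolation=cv2.INTER_CUBIC)
B=cv2.resize(d["pixels"][190:370,160:340],(400,400),interpolation=cv2.INTER_CUBIC)
cv2.imwrite("pics/k.png",np.hstack([A,B])[:,:,::-1])
E
```

```text
12.5833 [0.59279425 0.16857615 0.15951302] [ 0.7 -1.5 -2.9] 0.3517169968244961
w [  63   72   64   79  110 1069 1884   38   27   31   38   37   28   36
   37] 0.10720893158800823
t [0 0 0 0 0 0 0 0 0 0 0 0 0 0 0] nan
0.107 [247.02 191.56]
0.117 [247.01 187.72]
0.127 [247.   183.86]
0.147 [246.97 176.06]
0.167 [246.95 168.16]
247 191
[[ 79  50  40  43  39  45  75  99  94  80  74]
 [ 78  51  48  56  48  46  75  99  94  80  67]
 [ 76  51  47  50  44  45  75  99  92  72  55]
 [ 78  50  43  42  38  45  73 100  91  63  44]
 [ 89  61  51  48  43  50  80 100  88  59  40]
 [107  94  87  81  75  76  96 105  87  56  39]
 [110 111 110 107 104 104 111 110  84  51  38]
 [ 90 106 113 114 113 114 115 109  82  51  38]
 [ 70  97 110 114 114 114 114 107  83  51  38]
 [ 66  96 109 113 113 114 113 106  82  52  36]
 [ 67  97 112 114 114 115 113 107  81  50  36]
 [ 69 106 123 120 115 114 113 106  81  49  34]
 [ 76 116 132 124 115 115 113 106  83  49  36]
 [ 79 122 136 127 118 114 113 107  82  50  34]
 [ 78 122 137 130 121 115 113 107  82  52  38]
 [ 78 123 136 132 120 115 113 106  82  52  39]
 [ 80 122 137 132 122 115 113 107  83  53  40]
 [ 78 122 137 132 124 117 114 107  82  51  40]
 [ 76 121 135 133 125 118 113 106  82  50  39]
 [ 82 122 136 132 124 118 114 107  86  56  40]
 [134 141 138 131 124 118 113 112 110  87  59]
 [190 168 143 132 124 118 114 121 140 124  92]
 [207 178 145 131 125 117 113 118 132 124 108]
 [204 173 142 130 123 117 113 111 115 114 112]
 [199 169 142 129 122 116 111 108 107 111 113]
 [206 185 164 151 144 141 136 119 110 111 113]
 [210 205 200 197 195 195 190 165 130 113 113]
 [199 205 209 212 213 215 213 199 164 126 114]
 [171 178 187 198 207 212 213 206 177 138 117]
 [150 152 154 168 181 189 194 182 156 129 117]
 [147 146 143 148 155 161 161 145 126 118 115]
 [147 147 146 146 148 148 140 126 116 115 115]]
```

View pics/k.png

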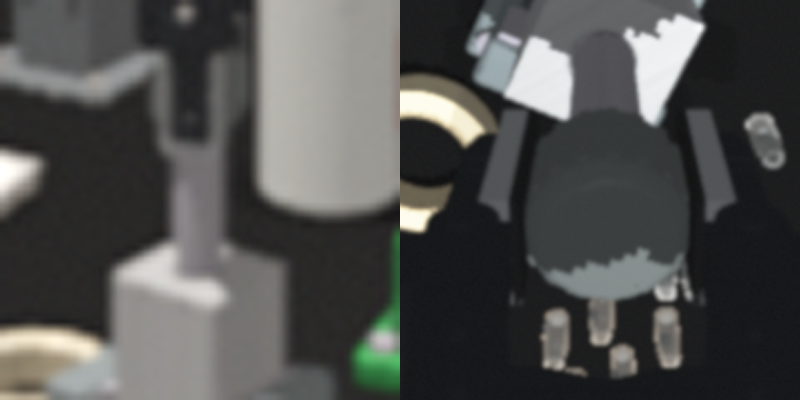

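No groove is visible yet. I'll check for slip by the knob's top height relative to the TCP (it should be about 32 mm above).

```bash
python3 - <<'E'
from h import *
d=cap("wrist");A=cloud(d)
m=(abs(A[...,0]-.5935)<.018)&(abs(A[...,1]-.1687)<.018)&(A[...,2]>.12)&(A[...,2]<.25)
z=A[m][:,2];print(np.histogram(z,bins=np.arange(.12,.25,.004)))
# knob side: underside where the rod begins, column profile
for u in(251,252):
  for v in range(195,330,4): print(u,v,d["pixels"][v,u],A[v,u].round(4))
E
```

```text
(array([  71,   76,   86,   82,   90,   99,  100,   90,   45,    0,   45,
         76,  276,  362,  395,  419,  582, 3487,  573,  591,  120,   73,
         26,   47,   54,    2,   32,   68,  708, 1025, 1002,  287]), array([0.12 , 0.124, 0.128, 0.132, 0.136, 0.14 , 0.144, 0.148, 0.152,
       0.156, 0.16 , 0.164, 0.168, 0.172, 0.176, 0.18 , 0.184, 0.188,
       0.192, 0.196, 0.2  , 0.204, 0.208, 0.212, 0.216, 0.22 , 0.224,
       0.228, 0.232, 0.236, 0.24 , 0.244, 0.248]))
251 195 [100 102 103] [0.5803 0.1647 0.1077]
251 199 [100 101 103] [0.5832 0.1656 0.1067]
251 203 [87 88 90] [0.586  0.1665 0.1062]
251 207 [81 81 86] [0.5867 0.1667 0.1113]
251 211 [81 81 86] [0.5865 0.1667 0.1183]
251 215 [81 79 84] [0.5867 0.1668 0.124 ]
251 219 [80 79 83] [0.586  0.1666 0.1314]
251 223 [81 80 84] [0.5863 0.1668 0.1361]
251 227 [80 78 84] [0.5868 0.1669 0.1403]
251 231 [79 78 83] [0.5867 0.1669 0.1454]
251 235 [79 79 83] [0.5866 0.1669 0.1503]
251 239 [63 65 67] [0.5793 0.1647 0.1697]
251 243 [53 57 57] [0.5796 0.1648 0.1729]
251 247 [54 57 57] [0.5791 0.1647 0.1774]
251 251 [53 57 57] [0.5795 0.
[... 1574 characters left out ...]
.1655 0.1885]
252 267 [60 64 63] [0.5809 0.1657 0.19  ]
252 271 [65 70 70] [0.5819 0.166  0.1913]
252 275 [61 64 64] [0.5834 0.1665 0.1917]
252 279 [59 63 63] [0.5851 0.1671 0.1918]
252 283 [59 62 63] [0.587  0.1677 0.1916]
252 287 [60 63 63] [0.5884 0.1682 0.1922]
252 291 [60 64 63] [0.5907 0.1689 0.1915]
252 295 [60 64 64] [0.5925 0.1695 0.1915]
252 299 [60 63 63] [0.5946 0.1702 0.1912]
252 303 [59 62 63] [0.5972 0.171  0.1903]
252 307 [61 64 65] [0.5983 0.1714 0.1913]
252 311 [129 137 137] [0.6002 0.172  0.1915]
252 315 [134 142 142] [0.602  0.1726 0.1917]
252 319 [135 142 142] [0.6037 0.1731 0.192 ]
252 323 [127 134 134] [0.6054 0.1737 0.1923]
252 327 [107 105 100] [0.7573 0.2225 0.0156]
```

Call:
arm_command(steps=[[[0,0,0,-1.5,0],[0,0,0,0,0],[0,0,0,0,0],[0,0,0,0,0]]])

```text
clock: 13.17
tool_pos: [0.5926, 0.1685, 0.1607]
tool_rot: [[-0.951, -0.31, -0.0], [-0.31, 0.951, 0.0], [0.0, 0.0, -1.0]]
wrist_force: [-0.2, -2.1, -4.3]
width: 0.356
finger_force: 60.0
```

```bash
python3 - <<'E'
from h import *
s=readout.observe();print(s["tool_pos"],s["wrist_force"].round(1))
for k in range(2):
  d=cap("wrist");A=cloud(d);print("top",np.median(A[275:320,240:262,2]))
  m=(abs(A[...,0]-.5935)<.03)&(abs(A[...,1]-.169)<.03)&(abs(A[...,2]-.107)<.004);print("block",np.median(A[m][:,2]))
for v in range(195,216): print(v,d["pixels"][v,244:260].mean(1).round().astype(int) if 0 else d["pixels"][v,244:260].mean(-1).round().astype(int),A[v,251:253,0].round(4),A[v,251:253,2].round(4))
A2=cv2.resize(d["pixels"][180:250,205:305],(800,560),interpolation=cv2.INTER_CUBIC);cv2.imwrite("pics/l.png",A2[:,:,::-1])
E
```

```text
[0.5926375  0.16848189 0.16068937] [-0.2 -2.1 -4.3]
top nan
block 0.10720827732316529
top nan
block 0.10724487960257192
195 [100 100 101 101 101 100 101 101 101 102 102 102 101 101 101 101] [0.5805 0.5808] [0.1077 0.1061]
196 [100 100 101 101 101 101 101 101 102 101 102 101 100 101 101 101] [0.5813 0.5811] [0.1072 0.1072]
197 [101 101 101 100 102 102 101 101 101 101 101 101 101 101 101 100] [0.5821 0.5821] [0.1069 0.1063]
198 [101 101 101 101 102 102 102 102 101 101 101 101 100 100 101 101] [0.5827 0.5827] [0.107  0.1063]
199 [101 101 101 102 102 101 101 101 101 101 101 101 101 101 100 100] [0.583  0.5829] [0.1079 0.1077]
200 [101 101 101 101 101 100 101 101 101 101 101 101 100 100 100 100] [0.5838 0.5837] [0.1076 0.1071]
201 [101 100 100  99  99  99  99  99 100  99 100  99  99 100 101 101] [0.5849 0.5846] [0.1063 0.1065]
202 [100  99  98  98  97  96  96  95  95  95  97  97  99  99 100 101] [0.5852 0.5847] [0.1072 0.108 ]
203 [ 96  96  94  94  92  90  89  89  89  91  92  94  95  97  99 100] [0.587  0.5867] [0.104  0.1043]
204 [ 93  93  93  89  86  82  80  80  81  84  86  88  90  92  
[... 301 characters left out ...]
1127 0.1129]
208 [83 82 83 83 83 82 82 82 82 82 83 83 83 83 83 85] [0.5863 0.5861] [0.1145 0.1145]
209 [83 83 82 83 83 82 81 83 83 84 82 83 83 84 83 83] [0.5863 0.5865] [0.1161 0.1153]
210 [83 82 83 83 82 82 82 81 83 82 84 84 84 83 83 83] [0.5863 0.586 ] [0.1177 0.1182]
211 [83 83 83 83 82 82 82 82 82 84 83 83 83 84 83 83] [0.5862 0.5861] [0.1198 0.1195]
212 [83 83 82 83 82 82 81 82 82 83 83 83 84 83 83 82] [0.5864 0.5863] [0.1207 0.1206]
213 [83 83 83 82 83 81 82 82 83 83 83 83 84 83 82 82] [0.5862 0.5862] [0.1229 0.1223]
214 [83 83 82 82 83 82 82 82 82 82 83 83 83 83 83 82] [0.5861 0.5862] [0.1246 0.1239]
215 [83 83 83 83 82 82 82 81 82 83 83 83 83 83 83 82] [0.5864 0.5863] [0.1253 0.1251]
```

View pics/l.png

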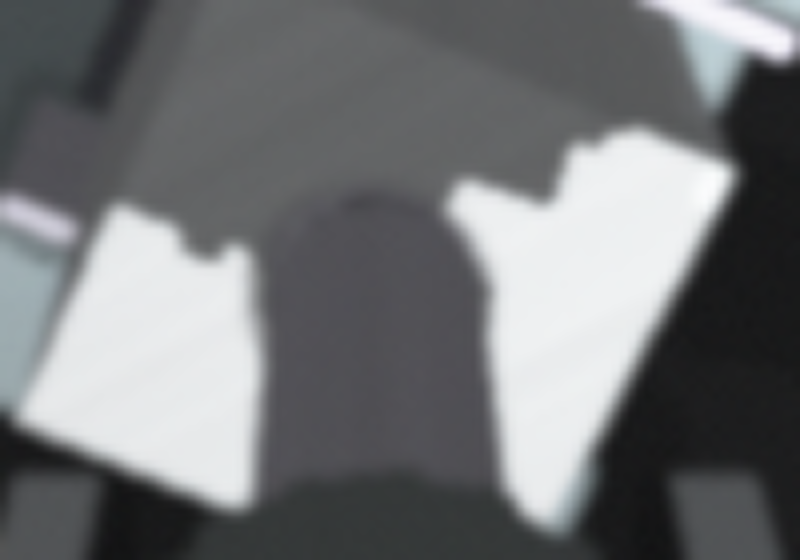

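The groove's upper edge is just appearing at the mouth (dark arc at (375,200) in the crop). One quick re-measure of the knob top.

```bash
python3 - <<'E'
from h import *
for k in range(3):
  d=cap("wrist");A=cloud(d);P=A[275:318,240:262,2];s=readout.observe();print("top",np.nanmedian(P),s["tool_pos"][2],s["wrist_force"].round(1))
E
```

```text
top 0.19258345168549115 0.16068135376176002 [ 1.2 -1.  -4.5]
top 0.1926113190461135 0.1606886796782002 [ 0.9 -1.8 -5.4]
top 0.19258288138004787 0.16068347443850217 [ 1.  -1.4 -5.1]
```

Call:
arm_command(steps=[[[0,0,0,-0.7,0],[0,0,0,0,0],[0,0,0,0,0],[0,0,0,0,0]]])

```text
clock: 13.75
tool_pos: [0.5926, 0.1684, 0.1614]
tool_rot: [[-0.951, -0.31, -0.0], [-0.31, 0.951, 0.0], [0.0, 0.0, -1.0]]
wrist_force: [1.8, -0.6, -5.8]
width: 0.354
finger_force: 59.9
```

```bash
python3 - <<'E'
from h import *
d=cap("wrist");A=cloud(d);P=A[275:318,240:262,2];s=readout.observe();print("top",np.nanmedian(P),s["tool_pos"],s["wrist_force"].round(1))
m=(abs(A[...,0]-.5935)<.03)&(abs(A[...,1]-.169)<.03)&(abs(A[...,2]-.107)<.004);print("block",np.median(A[m][:,2]))
for v in range(200,210): print(v,d["pixels"][v,246:258].mean(-1).round().astype(int),A[v,251,[0,2]].round(4))
E
```

```text
top 0.1933178645506655 [0.59263887 0.16847442 0.16144197] [ 1.6 -0.8 -5.8]
block 0.10718958916420183
200 [101 100 100 100  99 100 100 100 100  99 101 100] [0.5842 0.107 ]
201 [ 99  99  99  99  98  98  98  98  98  98  99 100] [0.5851 0.1063]
202 [95 95 94 93 93 92 93 94 95 95 97 97] [0.5857 0.1065]
203 [92 92 90 88 86 87 88 88 91 92 94 95] [0.587  0.1048]
204 [91 88 85 80 79 79 80 83 84 86 89 91] [0.5876 0.1049]
205 [89 84 77 74 74 76 79 79 79 79 81 85] [0.5866 0.1093]
206 [86 82 79 78 78 79 81 82 80 79 78 81] [0.5865 0.1115]
207 [83 82 82 82 81 82 83 83 82 83 81 81] [0.5862 0.1138]
208 [82 83 83 82 82 81 82 82 83 83 83 82] [0.5864 0.1151]
209 [82 83 83 82 82 81 83 82 83 83 83 83] [0.586  0.1177]
```

Knob top minus block top is 86.1 mm; the target is 86. The block hasn't moved, so I'm handing in.

```bash
python3 -c "
from station import finish_job
print(finish_job())"
```

```text
the job is handed in; nothing more can be done
None
```

The job is handed in: the crank was swung to about 19 N to clamp the block and then let go, and the piston is held drawn 40 mm by measurement, putting its groove level with the block's top. The block has not lifted, and the beaker, tape roll and jar were not touched.

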